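Clear the spin-test table and hold the dead-man lever in its run position

ROBOT

A 7-joint arm with a two-finger parallel gripper is mounted at the origin on the work surface; the furniture and walls round the work are solid. World frame = base frame: x ahead of the robot, y to its left, z up, the work surface at z = 0. Lengths are in mm, angles in rad, forces in N, time in s.
With the tool pointing down it reaches from about 425 to 975 mm from the base axis. Payload 16.7 kg.
Tool frame: the origin (TCP) lies at the very end of the fingers, on their centre line; the grasp point (between the pads) lies 19 mm behind it (r.hold_point_z is the distance from the TCP to the grasp point, in mm); z points along the fingers, y is the line along which they close (so a half turn about z gives the same grasp; the last joint's range is limited). The gripper opens to 85 mm and grips with 20 to 120 N. Pads are 22 mm wide; open, the fingers measure 114 mm over their backs; the gripper's body (76 mm by 85 mm) begins 54 mm behind the grasp point. The pads swing forward as they close: fully open they stand 13 mm farther back than shut.
Start: joints at [1.121, 0.426, 0.074, 1.606, -0.034, 1.111, -0.067], TCP at [199.316, -644.864, 231.302] pointing down, gripper open.
Joint ranges: [-2.85, 2.85], [-0.5, 2.14], [-1.23, 1.37], [0.21, 2.46], [-1.02, 4.16], [0.16, 2.05], [-2.73, 2.73]. Speed limits (rad/s): [1.89, 1.89, 2.39, 2.39, 3.01, 3.01, 3.01].

INTERFACE

Orientations are given as a unit quaternion [x, y, z, w].
In Python, from plant import r gives the robot as it stands. Calls block until the motion is done:
- r.movep(position, orientation): joint-space move of the TCP to a pose.
- r.move_l(position, speed=150, rot=None): straight line of the TCP; rot=None keeps the orientation; speed is the mean speed in mm/s.
- r.move_joints(angles): joint-space move.
- r.command_gripper(opening, strength=None): finger opening in mm; strength is the grip in N (None keeps the last); returns when the fingers have stopped.
- r.pause(seconds).
- r.inverse_kinematics(position, orientation): joint angles nearest the present ones, or None.
- r.capture(name): name is "scene" or "top"; returns the picture (384x512x3 uint8, red, green, blue); there is no depth.
- r.camera_info(name): a dict with "fx", "fy", "cx", "cy" (pixels), "cam_to_world" (4x4, takes a point from camera to world coordinates). Camera axes: x right, y up, looking along -z (the intrinsics and any distortion apply to the point x, -y, -z); pixel columns grow to the right and rows downward; lengths in mm; the calibration is good to about 2 mm. A picture is of the moment at which its call begins. camera_info takes no time and is no camera call.
A pose or a line that the arm cannot do raises r.IKError and nothing moves.
- r.finish_job(): hands the job in; it is judged then, once.
Trained networks look in the newest picture that a camera, given by its name, has taken for a name from the list of things; names that differ only in an ending like _2 or _b are one class to them, and where a whole thing is asked for, a point or a joint stands for the part that bears it (a point fixed in the world has none). Each returns a list of dicts, best first, with "confidence" (0 to 1); they miss things now and then, are a little off and sometimes report something else, mostly with a low value. They report only what shows in the picture. A call takes as long as a camera call. They do not tell look-alikes from the thing itself.
- r.find_in(camera, target): "rect" ([centre column, centre row, width, height] in pixels, round what is visible of it).
- r.regions_of(camera, target): "region" (384x512 bool, what is visible of it) and "rect" ([centre column, centre row, width, height] in pixels, round what is visible of it).
- r.landmark_of(camera, target): "at" ([column, row] in pixels: a listed point, or the origin of a listed thing).
Readings, each from a call of its own:
- r.read_time(): time.
- r.read_qpos(): joint angles.
- r.read_qvel(): joint speeds.
- r.read_effort(): joint torques, N m.
- r.read_eef_pos(): TCP position.
- r.read_tcp_rot(): TCP orientation.
- r.read_contact_force(): force on the tool from outside, world axes, zero at the start.
- r.read_ft_torque(): the same for the moment, N m.
- r.read_grip_width(): finger opening in mm.
- r.read_grip_force(): force on a finger pad.
Only numpy, scipy, OpenCV 4.12 (cv2) and the standard library are available. Lean on these libraries where they do the work, as an engineer would, in place of code of your own. Each camera call takes 0.05 s, during which the arm holds its last target. There are 200 camera calls.

TASK

The spin-test table must be empty before its drive is enabled: lift the steel can off the table by its handle and set it down upright on a free patch of the bench, touching neither the table nor the lever unit; do not drop it. Then, with the gripper's fingers, push the spring-loaded dead-man lever down until it is level and keep it there: pushed on down towards its bumper it trips the drive, so never go well past level. Finish while still holding the lever level, and leave the other things on the bench where they are.

Things in the scene. Friction and masses are not known exactly. Their poses are not given: they have to be found in the camera images.
- spin_table: spin-test table: a fixed round aluminium pedestal, 116 mm across at the foot, 110 mm across at the top, 70 mm high, with a flat black rubber disc 100 mm across on top. Origin at the centre of its underside, on the bench (z = 0); its top is 70 mm above.
- can: lidded round steel parts can with a rigid handle over its lid, 0.3 to 0.6 kg, at the start standing on the spin-test table. 88 mm across at the lid, 84 mm below, 81 mm high without the handle, 134 mm with it. Origin at the centre of its underside, z up; the handle bar runs along its y axis.
- can_grip (a point): centre of the can's handle, a straight black rubber bar 74 mm long (can's y), 16 mm thick (can's x), 20 mm high, centred 124 mm above the can's underside, on two thin posts 33 mm either side of the middle; lid 33 mm below its underside. Take it from above, fingers closing along the can's x.
- lever_rig: dead-man lever unit, fixed to the bench: grey foot plate 80 mm wide (y), 10 mm thick, from x = -60 to +100 mm, at its +x end two grey bearing cheeks 44 mm wide over all and 119 mm high; the steel lever reaches from there towards the unit's -x end. A rubber bumper, top 72 mm high, stands at x = -45 mm under the lever. Origin on the plate's underside, y = 0.
- lever (a joint): lever angle, rad: 0 = released, the spring holds it up, sloping 0.40 rad (23 degrees) above level towards the pad; 0.40 = level (run position); grows as the pad is pushed down; trips the drive from 0.55, end stop 0.62. Springs back when let go. Takes about 4 N at the pad to start, about 10 N at level.
- lever_pad (a point): centre of the top face of the flat black rubber palm pad at the lever's free end: 48 mm (along the lever) x 50 mm x 16 mm, 145 mm from the pivot, its face 8 mm above the line through the pivot. Face about 169 mm above the bench when released, 113 mm when level (then over the unit's x = -75 mm).
- lever_pivot (a point): the lever's pivot point, between the cheeks, at the unit's x = +70 mm, y = 0, 105 mm above the bench; the pivot axis lies along the unit's y. A short thin steel rib on each cheek, on the pad side, points level from the pivot: the lever is level when in line with it.
- housing: bystander: light metal motor housing, a ribbed open drum 73 mm across, 58 mm high; to be left alone. Origin at the centre of its underside.
- tin: bystander: round flat tin 61 mm across, 21 mm high, blue lid; to be left alone. Origin at the centre of its underside.
- driver: bystander: screwdriver 120 mm long, 20 mm thick, lying on the bench; to be left alone. Origin below its middle.
Things that resemble listed ones, but are neither listed nor needed, are in the scene too. Of the things that look like the lever_rig, the larger one is meant.

How it is judged:
By the outcome, as a careful person would: the job done as asked, in the order asked, and still so for the second after the job is handed in, while the arm keeps its last pose, push and grip.
It also fails if it takes over 51 s, if anything falls off the work surface, if the arm or the gripper's body presses on something with over 40 N, if the wrist force passes 120 N, or if a joint passes its speed limit or range.

## Working session

There is one attempt and no reset: what is moved stays moved. The work goes in short steps, each a Python script; the robot and the scene stay as the last script left them, time stands still between calls to the robot, and variables do not carry over. Pictures are saved under pics/ and viewed, at most 10 in all, crops included, and the job is handed in when it is done.

```bash
mkdir -p pics; cat > h.py <<'E'
from plant import r
import numpy as np, cv2
def P(cam):
    i=r.camera_info(cam); return i,np.array(i["cam_to_world"])
def proj(cam,p):
    i,T=P(cam); c=np.linalg.inv(T)@np.append(p,1)
    x,y,z=c[0],-c[1],-c[2]; return np.array([i["fx"]*x/z+i["cx"],i["fy"]*y/z+i["cy"]])
def ray(cam,px):
    i,T=P(cam); d=np.array([(px[0]-i["cx"])/i["fx"],-(px[1]-i["cy"])/i["fy"],-1])
    return T[:3,3],T[:3,:3]@d
def atz(cam,px,z):
    o,d=ray(cam,px); return o+d*(z-o[2])/d[2]
def save(cam,name):
    im=r.capture(cam); cv2.imwrite(f"pics/{name}.png",im[:,:,::-1]); return im
E
cat > a.py <<'E'
from h import *
np.set_printoptions(precision=1,suppress=True)
ims=[save(c,c+"0") for c in("scene","top")]
for c in("scene","top"):
    i,T=P(c); print(c,{k:v for k,v in i.items() if k!="cam_to_world"}); print(T)
Z=dict(spin_table=0,can=70,can_grip=194,lever_rig=0,lever_pad=165,lever_pivot=105,housing=0,tin=0,driver=0)
for c in("scene","top"):
    for n,z in Z.items():
        for d in r.landmark_of(c,n)[:4]:
            print(c,n,round(d["confidence"],2),np.array(d["at"]),atz(c,d["at"],z))
cv2.imwrite("pics/both.png",cv2.resize(np.vstack(ims),(450,675))[:,:,::-1])
E
python3 a.py
```

```text
scene {'fx': 482.61529667068015, 'fy': 482.61529667068015, 'cx': 247.5591448918587, 'cy': 188.53260261521478}
[[   0.6    0.6   -0.6 -466.9]
 [  -0.8    0.4   -0.4 -503.7]
 [  -0.     0.7    0.7 1377.2]
 [   0.     0.     0.     1. ]]
top {'fx': 419.97805096638535, 'fy': 419.97805096638535, 'cx': 256.01233438029675, 'cy': 199.7121082898688}
[[   0.     1.    -0.2  368.5]
 [  -1.     0.     0.   211. ]
 [   0.     0.2    1.  1417. ]
 [   0.     0.     0.     1. ]]
scene can 0.6 [245.9 207. ] [532.4 206.4  70. ]
scene can_grip 0.57 [248.  188.6] [513.8 183.5 194. ]
scene lever_rig 0.76 [203.3 193.4] [549.6 428.2   0. ]
scene lever_rig 0.65 [139.7 187. ] [430.4 664.3   0. ]
scene lever_pad 0.77 [194.2 168.9] [509.2 425.  165. ]
scene lever_pivot 0.68 [208.6 164.1] [611.8 442.1 105. ]
scene lever_pivot 0.66 [141.6 169.6] [437.1 637.5 105. ]
scene driver 0.56 [345.6 282.4] [ 492.1 -234.5    0. ]
scene driver 0.19 [190.7 170. ] [628.2 559.2   0. ]
top spin_table 0.74 [179.9 231.4] [512.4 446.8   0. ]
top spin_table 0.57 [253.6 228.5] [527.4 198.4   0. ]
top can 0.94 [257.2 225.4] [529.8 187.6  70. ]
top can 0.37 [261.2 165.6] [729.  178.1  70. ]
top can_grip 0.78 [256.3 221.1] [527.6 192.6 194. ]
top lever_rig 0.72 [119.4 258.6] [417.6 642.7   0. ]
top lever_rig 0.64 [188.5 218.3] [557.5 420.    0. ]
top lever_pad 0.93 [182.8 232.9] [491.3 410.5 165. ]
top lever_pad 0.76 [104.1 270.6] [376.3 634.3 165. ]
top lever_pivot 0.97 [177.4 197.3] [609.8 442.8 105. ]
top lever_pivot 0.85 [107.2 239.6] [471.6 652.9 105. ]
top lever_pivot 0.26 [254.1 226.3] [522.6 197.9 105. ]
top housing 0.89 [257.6 162. ] [760.4 189.1   0. ]
top tin 0.61 [228.2 173.7] [716.1 290.2   0. ]
top driver 0.52 [383.  237.9] [ 504.6 -241.     0. ]
```

View pics/scene0.png

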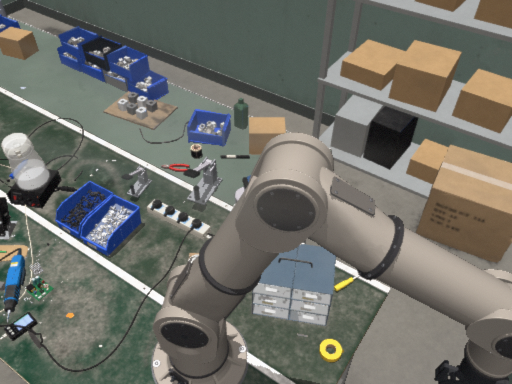

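View pics/top0.png

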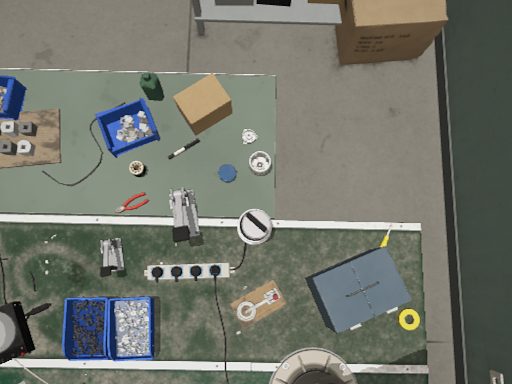

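```bash
python3 -c "
import cv2,numpy as np
t=cv2.imread('pics/top0.png')[140:300,80:290]; s=cv2.imread('pics/scene0.png')[130:250,110:280]
a=cv2.resize(t,None,fx=3,fy=3,interpolation=2)
b=cv2.resize(s,None,fx=3,fy=3,interpolation=2)
cv2.imwrite('pics/ct.png',a);cv2.imwrite('pics/cs.png',b)"
```

```text
(no output)
```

View pics/ct.png

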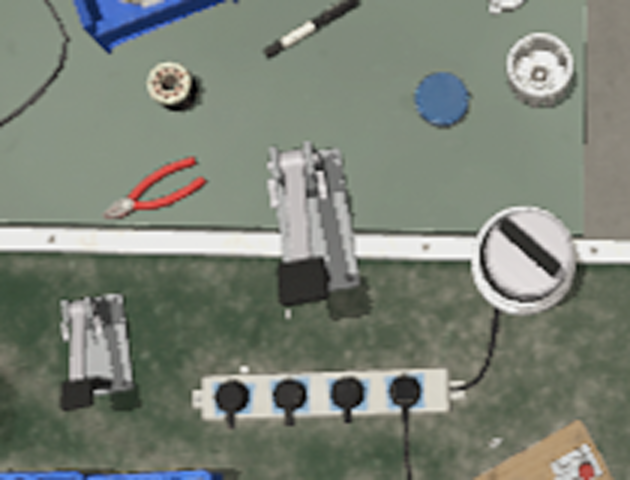

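View pics/cs.png

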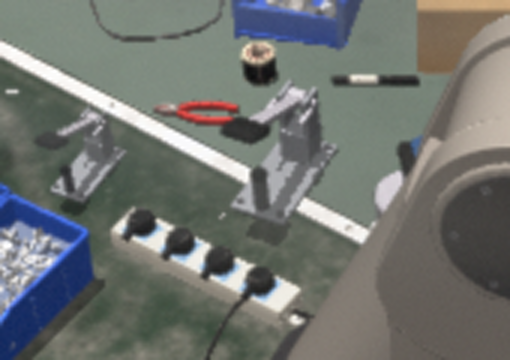

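The top view shows two lever units, at about (183,215) and (112,256). The one at (183,215) is clearly larger, so it is the one meant, and the crop confirms this. The can with its black diagonal bar stands on the table at (255,226). Housing (260,162), tin (227,173), yellow driver (385,240). The dark mat around (303,242) is free, so I'll set the can down there.

```bash
cat > b.py <<'E'
from h import *
np.set_printoptions(precision=1,suppress=True)
from scipy.spatial.transform import Rotation as R
im=r.capture("top")
g=cv2.cvtColor(im,cv2.COLOR_RGB2GRAY)
sub=np.zeros_like(g,bool); sub[212:238,243:269]=g[212:238,243:269]<75
n,l,s,c=cv2.connectedComponentsWithStats(sub.astype(np.uint8)); 
print(s,c)
for t in("can","can_grip"):
  for d in r.regions_of("top",t)[:1]: print(t,d["confidence"],d["rect"],d["region"].sum())
k=1+np.argmax(s[1:,4]); v,u=np.nonzero(l==k)
rc=cv2.minAreaRect(np.c_[u,v].astype(np.float32)); print(rc)
w=np.array([atz("top",p,204)[:2] for p in np.c_[u,v]])
print("centroid",w.mean(0)); rw=cv2.minAreaRect(w.astype(np.float32)); print(rw)
e,V=np.linalg.eigh(np.cov(w.T)); d=V[:,1]; print("bar angle deg",np.degrees(np.arctan2(d[1],d[0])))
for p in[(300,242),(303,242),(254,228),(378,250),(308,278),(283,285)]: print(p,atz("top",p,0))
print([np.round(x,2) for x in(r.read_tcp_rot(),r.read_eef_pos())],r.hold_point_z,r.read_time())
E
python3 b.py
```

```text
[[     0      0    512    384 196486]
 [   247    213     20     19    113]
 [   243    233      5      5      9]] [[255.5 191.5]
 [256.2 222.1]
 [244.8 235.2]]
can 0.9 [257.4, 224.1, 23.9, 31.0] 655
can_grip 0.63 [256.9, 226.3, 33.1, 32.6] 709
((255.81033325195312, 221.72412109375), (24.721973419189453, 4.873928070068359), 40.23635482788086)
centroid [523.4 193.1]
((524.5191040039062, 194.27630615234375), (72.06681823730469, 14.261970520019531), 50.77062225341797)
bar angle deg 49.195296795259644
(300, 242) [484.9  41.    0. ]
(303, 242) [485.1  30.8   0. ]
(254, 228) [529.1 197.1   0. ]
(378, 250) [ 463.4 -222.6    0. ]
(308, 278) [366.   14.3   0. ]
(283, 285) [341.7  97.3   0. ]
[array([ 1. ,  0.1,  0. , -0. ]), array([ 199.3, -644.9,  231.3])] 18.700000000000003 1.15
```

```bash
cat >> h.py <<'E'
from scipy.spatial.transform import Rotation as R
def down(deg): return (R.from_euler("z",deg,degrees=True)*R.from_euler("x",180,degrees=True)).as_quat()
np.set_printoptions(precision=2,suppress=True)
E
cat > c.py <<'E'
from h import *
p=r.read_eef_pos(); r.move_l([p[0],p[1],380],200)
c=[]
for a in(49.5,-130.5):
    j=r.inverse_kinematics([525,193.3,300],down(a)); print(a,j)
    if j is not None: c.append((abs(j[6]),a))
a=min(c)[1]; print(a)
r.movep([525,193.3,300],down(a)); print(r.read_time(),r.read_eef_pos())
r.command_gripper(60,60)
im=save("scene","s1")
for t in("can_grip","can"): print([(d["confidence"],d["at"]) for d in r.landmark_of("scene",t)[:2]], proj("scene",[525,193.3,194]))
for n,z in dict(lever_pad=169,lever_pivot=105,lever_rig=0).items():
  for c in("scene",):
    for d in r.landmark_of(c,n)[:3]: print(c,n,round(d["confidence"],2),np.array(d["at"]),atz(c,d["at"],z))
E
python3 c.py
```

```text
49.5 [ 0.38  0.33 -1.04  1.74  0.3   1.24 -1.44]
-130.5 [ 0.37  0.33 -1.03  1.74  0.3   1.24  1.7 ]
49.5
5.2 [525.35 192.61 299.92]
[] [247.55 185.63]
[(0.16, [194.0, 170.2])] [247.55 185.63]
scene lever_pad 0.63 [193.2 170.7] [496.16 418.68 169.  ]
scene lever_pad 0.58 [209.1 162.6] [565.26 398.23 169.  ]
scene lever_pad 0.44 [129.1 174.3] [346.67 599.91 169.  ]
scene lever_pivot 0.66 [142.1 168.7] [442.   639.53 105.  ]
scene lever_pivot 0.58 [208.  160.5] [627.36 457.42 105.  ]
scene lever_rig 0.92 [136.7 189.1] [414.59 665.79   0.  ]
scene lever_rig 0.89 [202.9 196.2] [536.31 419.61   0.  ]
```

```bash
cat > d.py <<'E'
from h import *
r.move_l([525,193.3,215],150); r.move_l([525,193.3,175],80)
print(r.read_contact_force(),r.read_time())
r.command_gripper(0,80); print("w",r.read_grip_width(),r.read_grip_force(),r.read_contact_force(),r.read_ft_torque())
r.move_l([525,193.3,195],50); print("lift",r.read_contact_force(),r.read_grip_width())
r.move_l([525,193.3,275],150); print("lift",r.read_contact_force(),r.read_grip_width(),r.read_time())
save("top","t2")
E
python3 d.py
```

```text
[-0.58  0.44  0.74] 7.2417
w 14.968693660200831 78.76488447189331 [-3.41  1.62  5.11] [ 0.4   0.7  -0.01]
lift [ 0.91 -0.16 -4.46] 15.006217540605807
lift [ 0.73 -0.24 -4.46] 14.740205811932185 8.95
```

```bash
cat > e.py <<'E'
from h import *
X,Y=485,32
r.move_l([X,Y,275],150); r.move_l([X,Y,125],120)
z=112
r.move_l([X,Y,z],40)
while z>98:
    f=r.read_contact_force()
    print(z,f[2])
    if f[2]>-1.5: break
    z-=1; r.move_l([X,Y,z],20)
print(r.read_ft_torque(),r.read_time())
r.command_gripper(35); r.pause(.2)
r.move_l([X,Y,z+30],80); print(r.read_contact_force())
r.move_l([X,Y,300],200); print(r.read_time())
save("top","t3")
E
python3 e.py
```

```text
112 -3.986629486526256
111 -4.218120149558252
110 -3.5996082903494413
109 -4.8932088341348035
108 -4.663297221272292
107 -5.152526258685657
106 -5.5295220445070346
105 5.208374248997998
[0.   0.53 0.01] 13.8833
[ 0.41  0.34 -0.39]
15.9167
```

```bash
cat > f.py <<'E'
from h import *
from scipy.optimize import least_squares
c4,s4=np.cos(.4),np.sin(.4)
loc=dict(lever_pad=[70-145*c4+8*s4,0,105+145*s4+8*c4],lever_pivot=[70,0,105],lever_rig=[0,0,0])
for k in loc: loc[k]=np.array(loc[k])
print(loc)
def W(q,p): c,s=np.cos(q[2]),np.sin(q[2]); return np.array([q[0]+c*p[0]-s*p[1],q[1]+s*p[0]+c*p[1],p[2]])
q0=[552,425,np.radians(10)]
ims={c:save(c,c+"4") for c in("scene","top")}
ob=[]
for c in ims:
  for k in loc:
    L=r.landmark_of(c,k)
    L=[d for d in L if np.linalg.norm(np.array(d["at"])-proj(c,W(q0,loc[k])))<12 and d["confidence"]>.3]
    if L: d=min(L,key=lambda d:np.linalg.norm(np.array(d["at"])-proj(c,W(q0,loc[k])))); ob.append((c,k,np.array(d["at"])))
f=lambda q:np.concatenate([proj(c,W(q,loc[k]))-a for c,k,a in ob])
S=least_squares(f,q0,loss="soft_l1",x_scale=[10,10,.1]); q=S.x
print(q,np.degrees(q[2])); 
for o,e in zip(ob,f(q).reshape(-1,2)): print(o[0],o[1],o[2],e)
np.save("q.npy",q)
m=8; out=[]
def box(x0,x1,y0,y1,z): return [[x0,y0,z],[x1,y0,z],[x1,y1,z],[x0,y1,z]]
t=np.array([-c4,0,s4]);n=np.array([s4,0,c4]);pv=np.array([70,0,105])
pad=[pv+t*(145+a)+n*8+np.array([0,b,0]) for a,b in((-24,-25),(24,-25),(24,25),(-24,25))]
for c,(u0,v0) in(("top",(155,175)),("scene",(170,140))):
  im=cv2.resize(ims[c][v0:v0+75,u0:u0+50][:,:,::-1],None,fx=m,fy=m,interpolation=2)
  for b,col in((box(-60,100,-40,40,10),(0,255,255)),(pad,(0,0,255)),([[70,-22,105],[70,22,105]],(255,0,0))):
    pts=np.array([(proj(c,W(q,np.array(p)))-[u0,v0]+.5)*m for p in b]).astype(int)
    cv2.polylines(im,[pts],True,col,1)
  out.append(im)
cv2.imwrite("pics/fit.png",np.hstack(out)); print(r.read_time())
for d in r.landmark_of("top","can"): print(d["confidence"],d["at"],atz("top",d["at"],0))
E
python3 f.py
```

```text
{'lever_pad': array([-60.44,   0.  , 168.83]), 'lever_pivot': array([ 70,   0, 105]), 'lever_rig': array([0, 0, 0])}
[545.33 425.5    0.22] 12.409551687101077
top lever_pad [181.7 233.6] [0.13 0.85]
top lever_pivot [178.3 197.1] [-0.14 -0.99]
16.3667
0.68 [308.9, 239.9] [492.64  10.84   0.  ]
0.21 [307.2, 236.9] [502.66  16.57   0.  ]
```

View pics/fit.png

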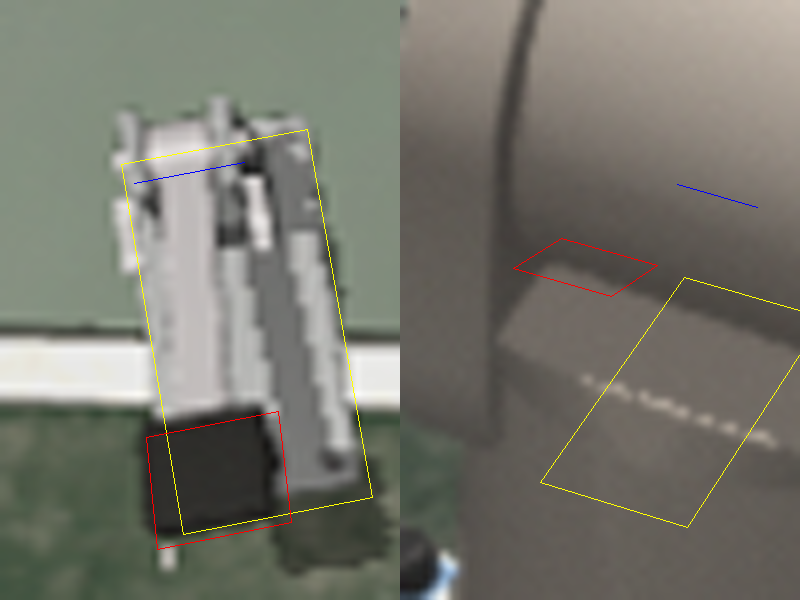

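View pics/top4.png

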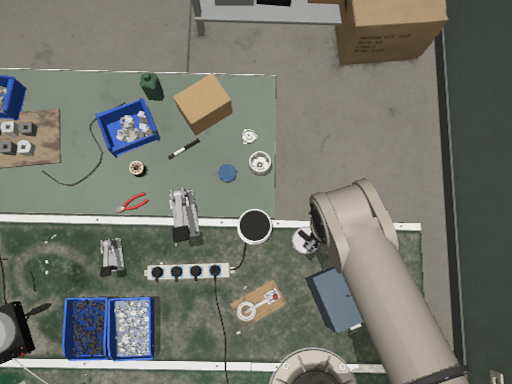

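The table is empty and the can stands upright on the mat at (306,241). The lever fit is a few pixels off because it used too few points. I'll refit with every unoccluded observation plus the pad's dark blob.

```bash
cat > g.py <<'E'
from h import *
from scipy.optimize import least_squares
exec(open("f.py").read().split("q0=")[0].split("least_squares\n",1)[1])
im=cv2.imread("pics/top0.png"); m=(im.max(2)<62); 
z=np.zeros_like(m); z[224:246,168:194]=m[224:246,168:194]
n,l,s,c=cv2.connectedComponentsWithStats(z.astype(np.uint8),connectivity=4); k=1+np.argmax(s[1:,4]); print(s[k],c[k])
v,u=np.nonzero(l==k); print(cv2.minAreaRect(np.c_[u,v].astype(np.float32)))
ob=[("top","lever_pad",c[k],3)]
for cam,k,a in[("top","lever_pad",(182.8,232.9)),("top","lever_pad",(181.7,233.6)),("top","lever_pivot",(177.4,197.3)),("top","lever_pivot",(178.3,197.1)),("top","lever_rig",(188.5,218.3)),
 ("scene","lever_pad",(193.2,170.7)),("scene","lever_pad",(194.2,168.9)),("scene","lever_pivot",(208,160.5)),("scene","lever_pivot",(208.6,164.1)),("scene","lever_rig",(202.9,196.2)),("scene","lever_rig",(203.3,193.4))]:
    ob.append((cam,k,np.array(a),1))
f=lambda q:np.concatenate([(proj(c,W(q,loc[k]))-a)*w for c,k,a,w in ob])
q=least_squares(f,[550,425,.2],loss="soft_l1",x_scale=[10,10,.1]).x
print(q,np.degrees(q[2]),W(q,loc["lever_pad"]))
for o,e in zip(ob,f(q).reshape(-1,2)): print(o[0],o[1],e)
np.save("q.npy",q)
ims={"top":im,"scene":cv2.imread("pics/scene0.png")}
src=open("f.py").read().split("m=8;")[1].split("cv2.imwrite")[0].replace("[:,:,::-1]","")
m=8;exec(src.split("\n",1)[1].join(["out=[]\n",""]) if 0 else "out=[]\n"+src.split("\n",1)[1])
cv2.imwrite("pics/fit2.png",np.hstack(out))
E
python3 g.py
```

```text
{'lever_pad': array([-60.44,   0.  , 168.83]), 'lever_pivot': array([ 70,   0, 105]), 'lever_rig': array([0, 0, 0])}
[172 226  18  16 234] [180.59 233.68]
((180.7574005126953, 233.5742645263672), (14.627046585083008, 16.915632247924805), 84.2894058227539)
[547.74 427.92   0.22] 12.548014470679862 [488.74 414.79 168.83]
top lever_pad [ 1.54 -0.22]
top lever_pad [-1.7   0.71]
top lever_pad [-0.6   0.01]
top lever_pivot [-0.02 -1.94]
top lever_pivot [-0.92 -1.74]
top lever_rig [-2.49  2.82]
scene lever_pad [-0.46  1.56]
scene lever_pad [-1.46  3.36]
scene lever_pivot [1.07 2.91]
scene lever_pivot [ 0.47 -0.69]
scene lever_rig [ 0.16 -2.51]
scene lever_rig [-0.24  0.29]
```

View pics/fit2.png

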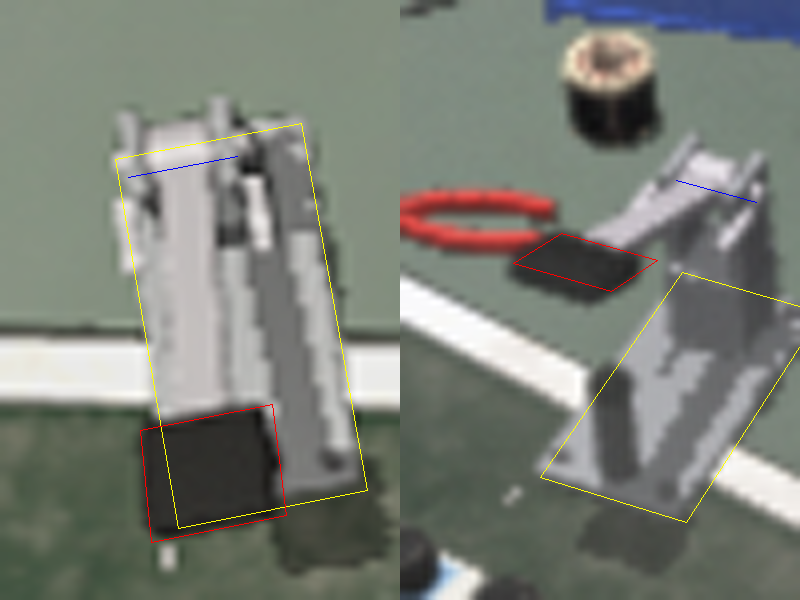

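The projected model lies on the large unit to within about 5 mm in both views. When the lever is level its face is flat at z = 113, so that height sets the push.

```bash
cat > p.py <<'E'
from h import *
q=np.load("q.npy"); q[0]+=2;q[1]+=1; y=np.radians(11)
X,Y=q[0]-70*np.cos(y),q[1]-70*np.sin(y); print(X,Y)
r.command_gripper(0,40)
r.move_l([485,150,300],200)
j=r.inverse_kinematics([X,Y,230],down(11)); print(j)
r.movep([X,Y,230],down(11)); r.move_l([X,Y,185],100)
f0=r.read_contact_force(); print(f0,r.read_time(),r.read_grip_width())
for z in list(range(180,128,-4))+[126,123,121]:
    r.move_l([X,Y,z],40); f=r.read_contact_force(); print(z,r.read_eef_pos()[2],f-f0)
    if f[2]-f0[2]>16: print("STOP"); break
print(r.read_time())
save("scene","s5")
t=r.capture("top")
print([(d["confidence"],d["at"]) for c in("scene","top") for d in r.landmark_of(c,"lever_pad")[:3]])
s=cv2.imread("pics/s5.png")
cv2.imwrite("pics/s5c.png",np.hstack([cv2.resize(a[v:v+90,u:u+65],None,fx=6,fy=6,interpolation=2) for a,u,v in((s,165,130),(t[:,:,::-1],150,170))]))
E
python3 p.py
```

```text
481.02324170729787 415.5653751819785
[-0.15  0.51 -0.91  1.66  0.43  1.19 -2.54]
[ 0.23  1.05 -0.16] 19.35 -0.13103121532320772
180 180.0600535870906 [ 0.03 -1.51  0.09]
176 176.0950989646082 [0.6  0.3  2.07]
172 172.02720832243708 [0.8  1.39 2.7 ]
168 168.0018838950707 [ 1.08 -0.38  3.19]
164 164.06233173716578 [0.81 0.28 2.81]
160 160.1557039796514 [-0.8   0.36  4.41]
156 156.15784194124998 [-0.28  1.18  4.47]
152 152.24788160369016 [-1.25  0.81  5.17]
148 148.25288173450102 [-1.23  0.86  5.65]
144 144.30769042167842 [-1.27  0.47  6.11]
140 140.35184745034127 [-2.51  0.23  7.5 ]
136 136.36405415530004 [-2.24  0.46  7.28]
132 132.40053780315893 [-3.22  0.81  7.39]
126 126.41437884595457 [-4.33  0.88  7.55]
123 123.46081368084957 [-3.84 -0.7   8.08]
121 121.49565094235912 [-4.61  0.33  8.42]
23.425
[(0.7, [193.9, 183.4]), (0.68, [128.7, 172.5])]
```

View pics/s5c.png

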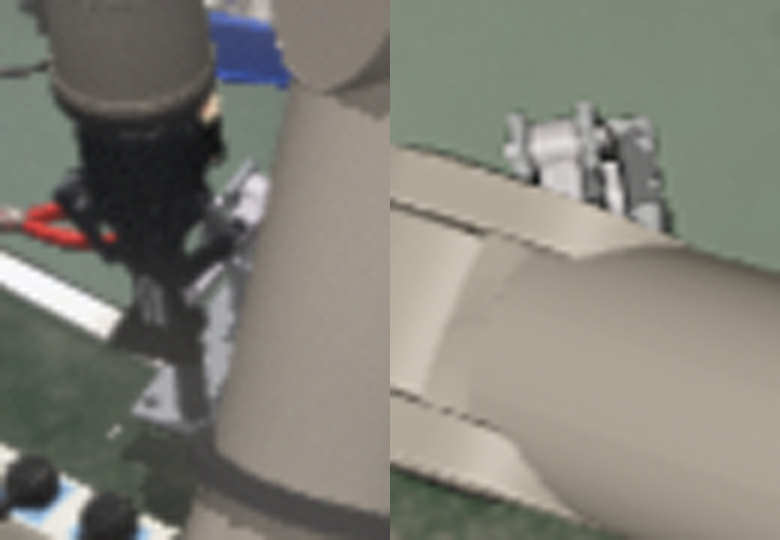

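```bash
cat > k.py <<'E'
from h import *
p=r.read_eef_pos(); X,Y=481.02,415.57
for z in(118,115,112.6):
    r.move_l([X,Y,z],25); print(r.read_eef_pos(),r.read_contact_force())
r.pause(.3); print(r.read_eef_pos(),r.read_contact_force(),r.read_time())
save("scene","s6")
s=cv2.imread("pics/s6.png")
cv2.imwrite("pics/s6c.png",cv2.resize(s[145:210,160:225],None,fx=9,fy=9,interpolation=2))
print([(d["confidence"],d["at"]) for d in r.landmark_of("scene","lever_pad")[:2]])
q=np.load("q.npy");q[:2]+=[2,1];y=np.radians(11)
for h in(113,97,92): print(h,proj("scene",[q[0]-75*np.cos(y),q[1]-75*np.sin(y),h]))
E
python3 k.py
```

```text
[480.49 415.93 118.47] [-4.44  2.11  9.25]
[480.49 415.91 115.5 ] [-5.15  1.09  8.98]
[480.44 415.92 113.13] [-6.27 -0.44 10.11]
[480.45 415.92 113.23] [-5.97  0.34  8.55] 24.7083
[(0.63, [126.3, 174.2]), (0.52, [191.5, 181.1])]
113 [191.86 185.08]
97 [192.21 188.11]
92 [192.32 189.05]
```

View pics/s6c.png

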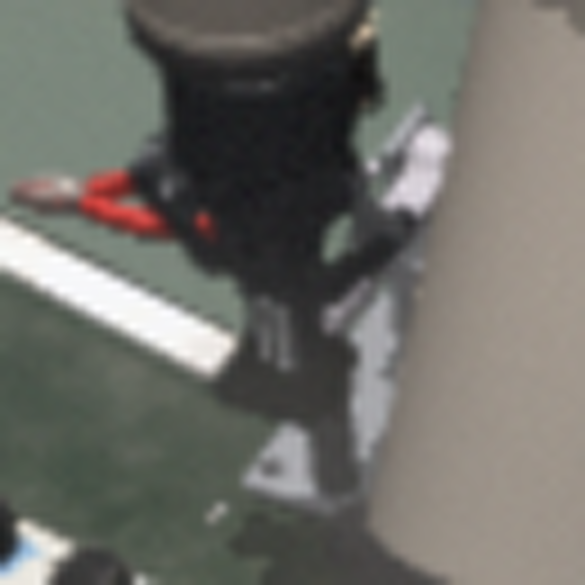

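```bash
python3 -c "
from plant import r
print(r.read_eef_pos(),r.read_contact_force(),r.read_time()); print(r.finish_job())"
```

```text
[480.45237608 415.94730531 113.22955051] [-5.77489021  0.26883578  9.28244183] 24.8083
the job is handed in; nothing more can be done
None
```

The can stands upright on a free patch of the bench and the spin-test table is empty. I handed the job in at 24.8 s with the fingers holding the lever level: tips at z = 113.2 mm (level is 113 mm), pushing about 9 N.

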